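Open the rack carrier's gate and hold it wide

ROBOT

A 6-joint arm with a two-finger parallel gripper is mounted at the origin on a cart in front of the work surface, level with it; the furniture and walls round the work are solid. World frame = base frame: x ahead of the robot, y to its left, z up, the work surface at z = 0. Lengths are in m, angles in rad, forces in N, time in s.
With the tool pointing down it reaches from about 0.275 to 0.75 m from the base axis. Payload 10.2 kg.
Tool frame: the origin (TCP) lies on the centre line of the jaws, within the pads' length; the fingertips stand 11 mm ahead of it and the grasp point (between the pads) lies 8 mm behind it (robot.tip_extent is the z of the fingertips in the tool frame, in m); z points along the fingers, y is the line along which they close (so a half turn about z gives the same grasp; the last joint's range is limited). The gripper opens to 85 mm and grips with 20 to 120 N. Pads are 22 mm wide; open, the fingers measure 114 mm over their backs; the gripper's body (76 mm by 85 mm) begins 54 mm behind the grasp point. The pads swing forward as they close: fully open they stand 13 mm farther back than shut.
Start: joints at [1.015, 0.313, 1.498, -0, 1.331, -0.223], TCP at [0.172, 0.496, 0.242] pointing down, gripper open.
Joint ranges: [-2.94, 2.94], [-0.97, 2.17], [0.19, 2.56], [-1.23, 4.37], [0.02, 3.11], [-2.88, 2.88]. Speed limits (rad/s): [2.39, 2.39, 3.01, 3.14, 3.14, 3.14].

INTERFACE

Orientations are given as [roll, pitch, yaw] about the fixed x, y, z axes, in that order (R = Rz(yaw) Ry(pitch) Rx(roll)).
In Python, from bench import robot, vision gives the robot as it stands.
- The arm moves only by the tool servo_tool, never from a script. Its arguments are lists of equal length, an entry for each row: "offset": the shift along the world's x, y, z in m, a list of three; "twist": the turn about the world's z in rad; "hand": the closure, from -1 (fully open) to 1 (shut), so that 0 is half open. A call has 1 to 20 rows; each row shifts and turns the commanded pose from where the row before left it; what a row does not reach is not made up. A row lasts 1/12 s, in which the tool goes at most 41.7 mm and 7.16 degrees, less where a joint would pass 70% of its speed; a pose out of reach is approached as far as the arm can. A call is refused whole if a number of a shift passes 0.0417 or a number of a turn 0.125, either way. A call with a gripper value outside its range is refused whole. The fingers move at their own pace and stop on an object; the grip force is fixed at half the most. Time passes only in rows, so rows that do not move let the fingers close. It gives the time, the measured TCP pose, the force, the opening and the grip force at its end, in the units of the state.
- robot.state(): the state, without advancing time (a new reading comes with each control period).
- vision.camera(name): name is "scene" or "top" or "wrist"; returns the picture (400x640x3 uint8, red, green, blue); there is no depth.
- vision.camera_info(name): a dict with "K" (3x3 intrinsics, pixels), "position" and "rotation" of the camera in the world. Camera axes: x right, y down, z forward; pixel columns grow to the right and rows downward; lengths in m; the calibration is good to about 2 mm. The wrist camera is an equidistant fisheye: a pixel r from the principal point sees the ray r / f radians off the axis. A picture is of the moment at which its call begins: read the wrist's pose just before it. camera_info takes no time and is no camera call; for the wrist camera it gives the pose at the moment of the call.
- robot.finish_job(): hands the job in; it is judged then, once.
The state is a dict: "clock": time; "joint_pos": joint angles; "joint_velocities": joint speeds; "tau": joint torques, N m; "tcp_pos": TCP position; "tool_rot": TCP orientation; "contact_force": force on the tool from outside, world axes, zero at the start; "torque": the same for the moment, N m; "finger_gap": finger opening in m; "grip_force": force on a finger pad.
Only numpy, scipy, OpenCV 4.12 (cv2) and the standard library are available. Lean on these libraries where they do the work, as an engineer would, in place of code of your own. Each camera call takes 0.05 s, during which the arm holds its last target. There are 200 camera calls.

TASK

Open the wire gate of the rack carrier so that a colleague can slide the tube rack out: on the carrier's top rail, first squeeze the safety catch (two round pegs) fully together, then the main catch (two flat paddles); each stays squeezed when you let go. Then take the gate by its upright black bar handle, swing it toward you past the detent until it stands wide open, about square to the carrier's front, and finish while still holding it there by the handle, because its spring would swing it back. Leave the beaker, the brass weight and the bead jar standing where they are.

Things in the scene. Friction and masses are not known exactly. Their poses are not given: they have to be found in the camera images.
- carrier: Cage fixed to the worktop, 245 deep (x) x 228 wide (y). Origin on the worktop below the middle of its front; x to its back, y to its left, z up. A top rail along the front (x -14 to +14, top at 134 mm) carries the two catches 95 mm apart; either may be the left one. The wire gate hangs below it in the plane x = 0. A low tongue with the detent pin (31 mm high) projects 75 mm near the hinge.
- safety_grip (a point): Safety catch: point midway between its two black upright ROUND PEGS, 162 mm above the worktop, fixed on the carrier (same axes). Pegs 12 mm thick, tops at 180 mm; over both along the carrier's y 44 mm latched, 26 mm squeezed. At the left of each catch a bolt box projects 45 mm to the front, up to 159 mm. Squeeze from above, closing along the carrier's y, tips no lower than 138 mm.
- main_grip (a point): The same point of the main catch, 162 mm above the worktop. Its finger pieces are two black upright FLAT PADDLES, each 7 mm thick, 26 mm deep (x), tops at 180 mm above the worktop; 44 mm over both along the carrier's y when latched, 26 mm when squeezed.
- safety (a joint): Travel of each finger piece of the safety catch toward the middle, m: 0 latched, 0.009 fully squeezed; the two move together, so pushing either moves both. Free of the gate from 0.0075. About 5 N of squeeze moves them; friction keeps them where they are left.
- main (a joint): The same for the main catch: 0 latched, 0.009 fully squeezed.
- gate (a joint): Gate angle, rad: 0 shut, grows as its free right-hand end swings to the front (clockwise from above), stop 1.75. Moves only about 0.1 while a catch is latched. Spring-closed: 0.1 N m shut, 0.25 wide open. At 0.9 to 1.1 it rides over the detent pin, about 3 N more at the handle; let go beyond that, it falls back onto the detent at about 1.1.
- gate_hinge (a point): Point on the gate's upright hinge axis, 142 mm above the worktop, fixed on the carrier (same axes), at its left end (y = +95 mm, x = 0 in the carrier's frame).
- handle_grip (a point): Where to grip the gate's handle: on its axis, 142 mm above the worktop. A black upright round bar, 14 mm thick, from 68 to 167 mm high, 70 mm in front of the gate's plane and 165 mm along the gate from the hinge axis; two standoff rods join it to the gate below 110 mm. The axes turn with the gate: y along it toward the hinge, x at right angles, from handle to gate.
- gate_handle: The same handle, with its standoffs, turning with the gate. Origin on the gate's plane at worktop height, 165 mm along the gate from the hinge.
- beaker_50_mid (a point): Bystander: small clear beaker, 48 mm across, 58 mm high; point at its centre, 29 mm up.
- brass_weight_mid (a point): Bystander: brass weight with a knob, 29 mm across, 44 mm high; point at its centre, 20 mm up.
- bead_jar_mid (a point): Bystander: small round white-lidded jar, 49 mm across, 50 mm high; point at its centre, 25 mm up.

How it is judged:
On the way, in this order (a step that is already met when the one before it is completed fails the run):
1. the safety catch (round pegs) is squeezed, the main catch still latched (value of joint safety above 0.0075 m and value of joint main below 0.004 m), for 0.1 s.
2. the main catch (flat paddles) is squeezed (value of joint main above 0.0075 m), for 0.1 s.
3. the gate is swung past its detent (value of joint gate above 1.2 rad), for 0.1 s.
At the end, for the whole second after the job is handed in: The gate is held at 1.35 rad or more (wide open), still (under 0.1 rad/s), with the fingers in contact with its handle (over 0.5 N), both catches still squeezed (over 7 mm of 9) (value of joint gate between 1.35 and 1.8 rad and velocity of joint gate between -0.1 and 0.1 rad/s and contact force between the fingers and gate_handle above 0.5 N and value of joint each of safety, main above 0.007 m); the arm keeps its last pose, push and grip.
It fails at once if the main catch is squeezed while the safety catch is still latched (value of joint main above 0.005 m and value of joint safety below 0.005 m).
It fails at once if the gate is forced open while a catch is still latched (value of joint gate above 0.2 rad and value of joint any of safety, main below 0.006 m).
It fails at once if the beaker is shoved or knocked away (distance of beaker_50_mid from where it was at the start of the episode above 0.03 m).
It fails at once if the brass weight is shoved or knocked away (distance of brass_weight_mid from where it was at the start of the episode above 0.03 m).
It fails at once if the bead jar is shoved or knocked away (distance of bead_jar_mid from where it was at the start of the episode above 0.03 m).
It also fails if it takes over 45 s, if anything falls off the work surface, if the arm or the gripper's body presses on something with over 40 N, if the wrist force passes 120 N, or if a joint passes its speed limit or range.

## Working session

There is one attempt and no reset: what is moved stays moved. The work goes in short steps, Python scripts to look and compute and a tool call to move; the robot and the scene stay as the last step left them, time stands still between calls to the robot, and variables do not carry over. Pictures are saved under pics/ and viewed, at most 10 in all, crops included, and the job is handed in when it is done.

Besides the shell and the picture viewer there is one more tool, called as a command line: name --pt "numbers of a row" for each row, then --argument value for the rest. servo_tool: Moves the arm, as the interface text tells. Its arguments: {"type":"object","properties":{"offset":{"type":"array"},"twist":{"type":"array"},"hand":{"type":"array"}},"required":["offset","twist","hand"]}

```bash
mkdir -p pics; python3 - <<'E'
from bench import robot, vision
import cv2
s=robot.state();print({k:s[k] for k in('clock','tcp_pos','tool_rot','finger_gap')})
for n in('scene','top'):
    cv2.imwrite(f'pics/{n}0.png',vision.camera(n)[:,:,::-1]);i=vision.camera_info(n);print(n,i)
E
```

```text
{'clock': 0.0, 'tcp_pos': array([0.17137901, 0.4959851 , 0.24173181]), 'tool_rot': array([-3.14033345e+00, -2.89068865e-04,  2.80880394e+00]), 'finger_gap': 0.08530142454887833}
scene {'K': array([[460.05535996,   0.        , 311.22848094],
       [  0.        , 460.05535996, 208.14619961],
       [  0.        ,   0.        ,   1.        ]]), 'position': array([0.52259606, 0.75113554, 1.07340229]), 'rotation': array([-2.46606619, -0.00725596, -3.07753269])}
top {'K': array([[517.61052423,   0.        , 317.62331567],
       [  0.        , 517.61052423, 199.30109543],
       [  0.        ,   0.        ,   1.        ]]), 'position': array([ 0.34448573, -0.01870337,  1.48656212]), 'rotation': array([-2.97895032, -0.01514359, -1.56214661])}
```

View pics/scene0.png

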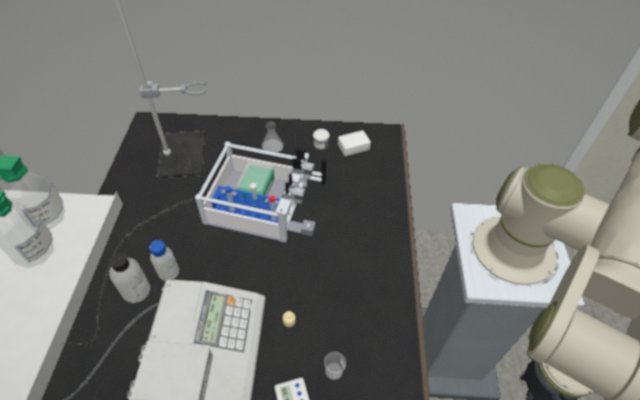

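View pics/top0.png

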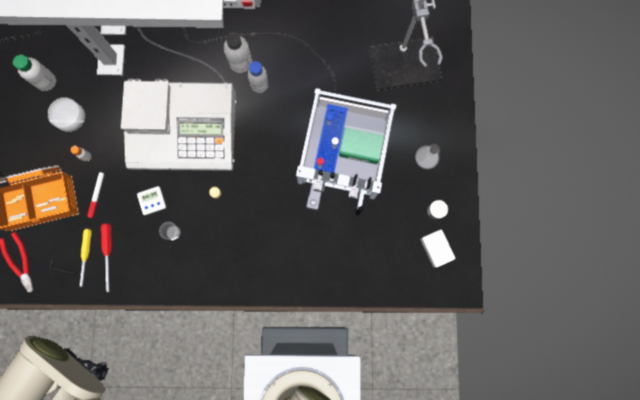

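The top view shows the carrier with its front rail from about (299,172) to (382,192) and the handle near (361,200). The scene view shows its catches near (300,175). Next I'll enlarge both.

```bash
cat > h.py <<'E'
import numpy as np, cv2
from scipy.spatial.transform import Rotation as R
from bench import robot, vision
def ray(n,uv,info=None):
    i=info or vision.camera_info(n); K=i['K']; x=(uv[0]-K[0,2])/K[0,0]; y=(uv[1]-K[1,2])/K[1,1]
    d=np.array([x,y,1.])
    if n=='wrist':
        r=np.hypot(x,y); d=np.array([x/r*np.sin(r),y/r*np.sin(r),np.cos(r)]) if r>1e-9 else np.array([0,0,1.])
    return np.array(i['position']),R.from_euler('xyz',i['rotation']).as_matrix()@d
def plane(n,uv,z,info=None):
    p,d=ray(n,uv,info); return p+d*(z-p[2])/d[2]
def proj(n,P,info=None):
    i=info or vision.camera_info(n); c=R.from_euler('xyz',i['rotation']).as_matrix().T@(np.array(P)-i['position']); K=i['K']
    if n=='wrist':
        r=np.hypot(c[0],c[1]); th=np.arctan2(r,c[2]); c=np.array([c[0]/r*th,c[1]/r*th,1])
    return (K@(c/c[2]))[:2]
E
python3 - <<'E'
from h import *
t=cv2.imread('pics/top0.png')[80:225,285:405]; s=cv2.imread('pics/scene0.png')[140:245,190:340]
a=cv2.resize(t,None,fx=4,fy=4,interpolation=cv2.INTER_CUBIC)[:, :]
b=cv2.resize(s,(320*1,224),interpolation=cv2.INTER_CUBIC)
o=np.zeros((580,800,3),np.uint8);o[:,:480]=a;o[:224,480:]=b;cv2.imwrite('pics/c0.png',o)
for uv,z in(((299,172),.134),((382,192),.134),((361,200),.167),((170,231),.03),((215,192),.03),((438,209),.03)): print(uv,plane('top',uv,z).round(3))
E
```

```text
(299, 172) [0.64  0.013 0.134]
(382, 192) [ 0.588 -0.208  0.134]
(361, 200) [ 0.561 -0.149  0.167]
(170, 231) [0.489 0.376 0.03 ]
(215, 192) [0.602 0.254 0.03 ]
(438, 209) [ 0.559 -0.382  0.03 ]
```

View pics/c0.png

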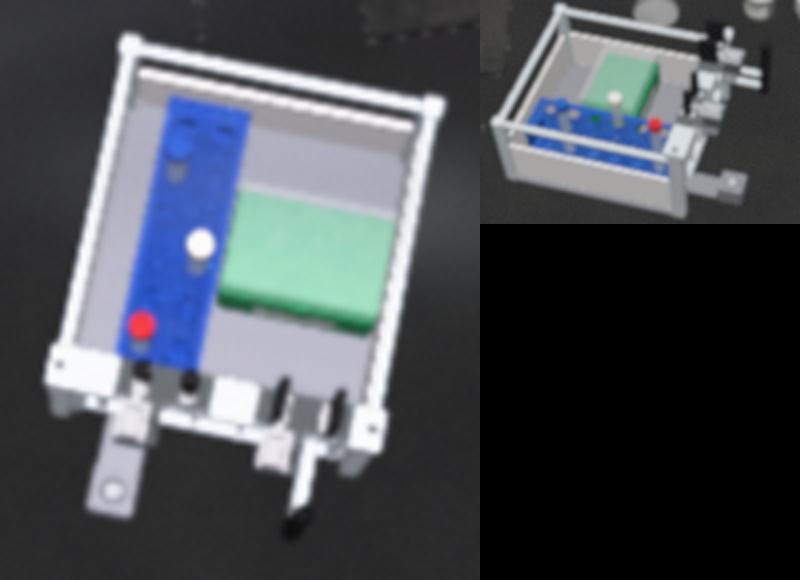

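Enlarged, the left catch has the round pegs, with tops at about (320.8,173) and (332.5,176) in top-view pixels. The right catch has the flat paddles, at about (355.5,179) and (369.3,182.5). The handle top is at about (358.7,210.5).

```bash
python3 - <<'E'
from h import *
f=lambda x,y,z: plane('top',(285+x/4-.4,80+y/4-.4),z)
bl,br=f(131,45,.134),f(433,107,.134)
fl,fr=f(60,362,.134),f(374,428,.134)
print('corners',bl.round(3),br.round(3),fl.round(3),fr.round(3))
for a,b in((bl,br),(fl,fr),(bl,fl),(br,fr)):
    d=a-b; print(np.linalg.norm(d).round(3),np.arctan2(d[1],d[0]).round(4))
p1,p2,q1,q2=f(143,370,.18),f(190,382,.18),f(282,394,.18),f(338,407,.18)
print(p1,p2,q1,q2,'mid',(p1+p2)/2,(q1+q2)/2, np.linalg.norm(p1-p2),np.linalg.norm(q1-q2),np.linalg.norm(p1+p2-q1-q2)/2)
d=p1+p2-q1-q2;print('yaw',np.arctan2(-d[0],d[1]))
print('handle',f(295,522,.167))
E
```

```text
corners [ 0.868 -0.034  0.134] [ 0.827 -0.241  0.134] [0.645 0.012 0.134] [ 0.603 -0.198  0.134]
0.211 1.3729
0.214 1.3711
0.227 -0.2013
0.228 -0.1886
[ 0.63028282 -0.04305745  0.18      ] [ 0.62273634 -0.07342825  0.18      ] [ 0.61554091 -0.13279408  0.18      ] [ 0.60742115 -0.16888606  0.18      ] mid [ 0.62650958 -0.05824285  0.18      ] [ 0.61148103 -0.15084007  0.18      ] 0.03129432227748222 0.03699407247837121 0.09380886002126683
yaw -0.16089725020987736
handle [ 0.53416282 -0.14205769  0.167     ]
```

servo_tool --pt "0.018 -0.029 0.003" --pt "0.018 -0.029 0.003" --pt "0.018 -0.029 0.003" --pt "0.018 -0.029 0.003" --pt "0.018 -0.029 0.003" --pt "0.018 -0.029 0.003" --pt "0.018 -0.029 0.003" --pt "0.018 -0.029 0.003" --pt "0.018 -0.029 0.003" --pt "0.018 -0.029 0.003" --pt "0.018 -0.029 0.003" --pt "0.018 -0.029 0.003" --pt "0.018 -0.029 0.003" --pt "0.018 -0.029 0.003" --pt "0.018 -0.029 0.003" --pt "0.018 -0.029 0.003" --pt "0.018 -0.029 0.003" --pt "0.018 -0.029 0.003" --pt "0.018 -0.029 0.003" --pt "0 0 0" --twist '[0.007,0.007,0.007,0.007,0.007,0.007,0.007,0.007,0.007,0.007,0.007,0.007,0.007,0.007,0.007,0.007,0.007,0.007,0.007,0]' --hand '[-0.5,-0.5,-0.5,-0.5,-0.5,-0.5,-0.5,-0.5,-0.5,-0.5,-0.5,-0.5,-0.5,-0.5,-0.5,-0.5,-0.5,-0.5,-0.5,-0.5]'

```text
clock: 1.77
tcp_pos: [0.5153, -0.0592, 0.2985]
tool_rot: [-3.141, -0.0, 2.938]
contact_force: [0.8, -0.2, 1.0]
finger_gap: 0.064
grip_force: 0.0
```

```bash
python3 - <<'E'
from h import *
i=vision.camera_info('wrist');print(i, robot.state()['tcp_pos'],robot.state()['tool_rot'])
im=vision.camera('wrist')[:,:,::-1];cv2.imwrite('pics/w1.png',im);
for P in((.6265,-.058,.18),(.611,-.151,.18),(.535,-.145,.167)): print(proj('wrist',P,i))
cv2.imwrite('pics/w1b.png',cv2.resize(im,(800,500),interpolation=cv2.INTER_CUBIC))
E
```

```text
{'K': array([[309.70691629,   0.        , 318.8614803 ],
       [  0.        , 309.70691629, 198.47758119],
       [  0.        ,   0.        ,   1.        ]]), 'position': array([ 0.44672425, -0.04505473,  0.4299796 ]), 'rotation': array([2.86469868e+00, 2.09677774e-03, 1.36680260e+00])} [ 0.51534078 -0.05920523  0.29852233] [-3.14060862e+00 -2.31864708e-04  2.93802353e+00]
[343.7599659  304.71588339]
[248.60159257 305.96941495]
[234.2161809  231.18164381]
```

View pics/w1b.png

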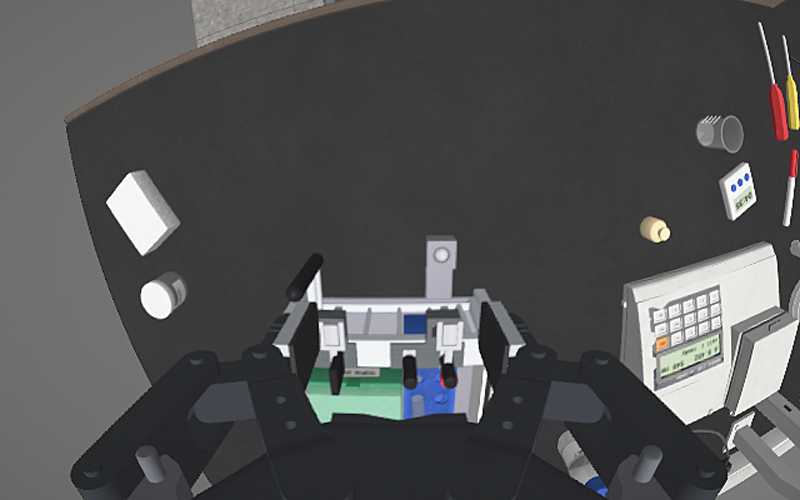

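The wrist view confirms the pegs, tops at about (328,305) and (361,303) in native pixels, so their midpoint matches the prediction to about 1 px. The main catch and the handle match too. I'll go above the safety catch.

servo_tool --pt "0.019 0 0" --pt "0.019 0 -0.012" --pt "0.019 0 -0.017" --pt "0.019 0 -0.017" --pt "0.019 0 -0.017" --pt "0.018 0 -0.017" --pt "0 0 0" --pt "0 0 0" --twist '[0,0,0,0,0,0,0,0]' --hand '[-0.5,-0.5,-0.5,-0.5,-0.5,-0.5,-0.5,-0.5]'

```text
clock: 2.48
tcp_pos: [0.6261, -0.0539, 0.2181]
tool_rot: [3.141, -0.003, 2.943]
contact_force: [-0.0, 0.2, -0.3]
finger_gap: 0.0642
grip_force: 0.0
```

```bash
python3 - <<'E'
from h import *
i=vision.camera_info('wrist');print(robot.state()['tcp_pos'])
im=vision.camera('wrist')[:,:,::-1];
for P in((.6265,-.058,.18),(.611,-.151,.18),(.535,-.145,.167)): print(proj('wrist',P,i))
cv2.imwrite('pics/w2b.png',cv2.resize(im[200:400,180:460],(784,560),interpolation=cv2.INTER_CUBIC))
E
```

```text
[ 0.62607858 -0.05386889  0.21811465]
[312.76401992 236.14957702]
[167.96876421 237.6471878 ]
[152.85776701 119.37991579]
```

View pics/w2b.png

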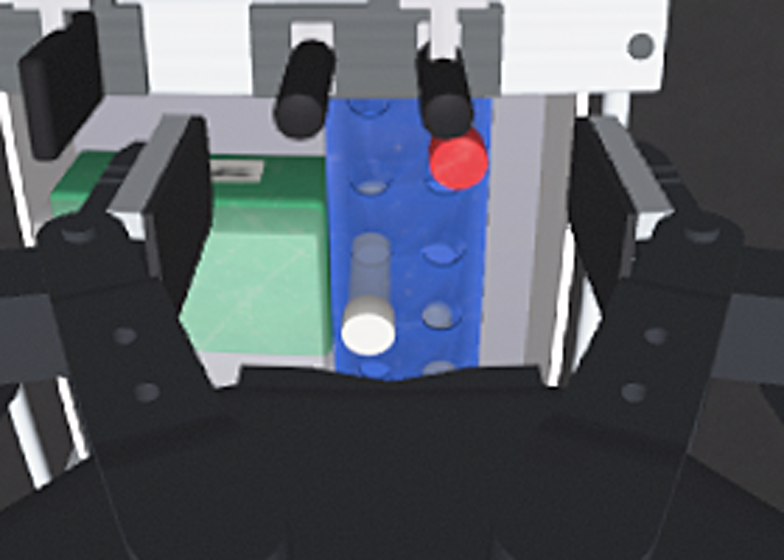

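The peg tops are at native (287,241.5) and (340.4,242), and the main catch's left paddle is at about (195,245). I'll refine from these.

```bash
python3 - <<'E'
from h import *
a=plane('wrist',(287.1,241.0),.18);b=plane('wrist',(340.4,241.5),.18);print(a,b,(a+b)/2,np.linalg.norm(a-b),np.arctan2(b[0]-a[0],b[1]-a[1]))
print('paddle end', plane('wrist',(180+43/2.8,200+155/2.8),.18))
E
```

```text
[ 0.62732255 -0.0742777   0.18      ] [ 0.63394909 -0.04282087  0.18      ] [ 0.63063582 -0.05854929  0.18      ] 0.032147209329641754 0.2076194250301505
paddle end [ 0.62677312 -0.13657975  0.18      ]
```

servo_tool --pt "0.004 -0.0045 0" --pt "0 0 -0.016" --pt "0 0 -0.016" --pt "0 0 -0.016" --pt "0 0 -0.016" --pt "0 0 0" --pt "0 0 0" --pt "0 0 0" --pt "0 0 0" --pt "0 0 0" --pt "0 0 0" --pt "0 0 0" --pt "0 0 0" --pt "0 0 0" --pt "0 0 0" --twist '[0,0,0,0,0,0,0,0,0,0,0,0,0,0,0]' --hand '[-0.5,-0.5,-0.5,-0.5,-0.5,-0.5,0,0.2,0.4,1,1,1,1,1,1]'

```text
clock: 3.78
tcp_pos: [0.6315, -0.0586, 0.1588]
tool_rot: [3.141, 0.005, 2.942]
contact_force: [-2.6, 5.6, 11.2]
finger_gap: 0.0215
grip_force: 60.0
```

The gap reads 21.5 mm where 26 was expected, so I'll look.

```bash
python3 - <<'E'
from h import *
im=vision.camera('wrist')[:,:,::-1]; print(robot.state()['contact_force'],robot.state()['tcp_pos'])
s=vision.camera('scene')[:,:,::-1]
o=np.zeros((560,800,3),np.uint8)
o[:,:480]=cv2.resize(im[180:390,230:410],(480,560),interpolation=cv2.INTER_CUBIC)
o[:320,480:]=cv2.resize(s[130:250,220:340],(320,320),interpolation=cv2.INTER_CUBIC)
cv2.imwrite('pics/w3.png',o)
E
```

```text
[-2.58549716  5.3290539  11.56622833] [ 0.6314881  -0.0586245   0.15875392]
```

View pics/w3.png

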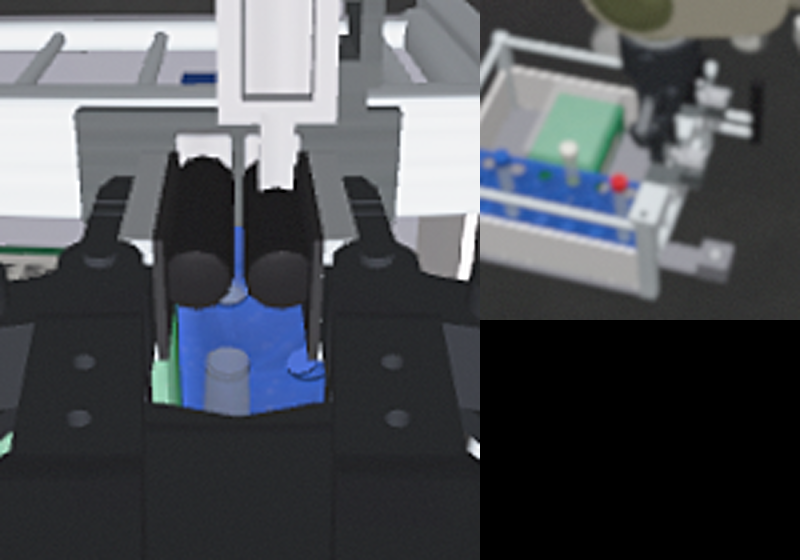

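The pegs are centred in the jaws with about a 2 mm gap between them, so they are fully squeezed; the 21.5 mm reading comes from pad tilt. I'll release, lift, go over to the main catch and squeeze.

servo_tool --pt "0 0 0" --pt "0 0 0" --pt "0 0 0" --pt "0 0 0.02" --pt "0 0 0.03" --pt "0 0 0.015" --pt "-0.005 -0.023 0" --pt "-0.005 -0.023 0" --pt "-0.005 -0.024 0" --pt "-0.005 -0.023 0" --pt "0 0 0" --pt "0 0 0" --twist '[0,0,0,0,0,0,0,0,0,0,0,0]' --hand '[-0.5,-0.5,-0.5,-0.5,-0.5,-0.5,-0.5,-0.5,-0.5,-0.5,-0.5,-0.5]'

```text
clock: 4.88
tcp_pos: [0.6103, -0.1534, 0.2204]
tool_rot: [-3.141, 0.0, 2.94]
contact_force: [1.5, -0.3, 0.6]
finger_gap: 0.0641
grip_force: 0.0
```

```bash
python3 - <<'E'
from h import *
i=vision.camera_info('wrist'); s=robot.state();print(s['tcp_pos'],s['finger_gap'])
im=vision.camera('wrist')[:,:,::-1]
x=np.array([.98,-.2,0]);y=np.array([.2,.98,0]);m=np.array([.6116,-.1516,.18])
for v in(18.5,-18.5): print((proj('wrist',m+y*v/1000+x*.013,i)-[180,200])*2.8)
cv2.imwrite('pics/w4.png',cv2.resize(im[200:400,180:460],(784,560),interpolation=cv2.INTER_CUBIC))
E
```

```text
[ 0.61029079 -0.15336744  0.22036023] 0.06412758700175049
[483.48633601 149.27483989]
[315.32512897 149.57152976]
```

View pics/w4.png

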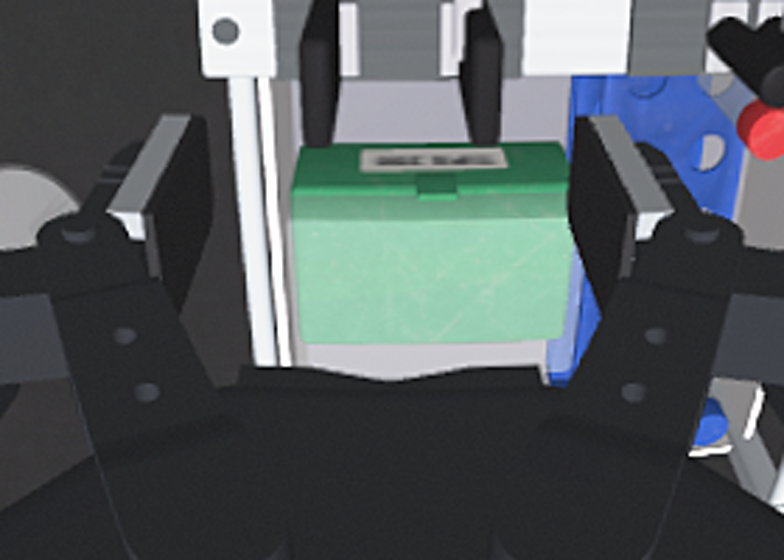

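The paddle ends are at crop (317,140) and (486,140), within a few mm of the prediction, and the pegs at right remain squeezed. I'll squeeze the main catch.

servo_tool --pt "0.001 0.002 0" --pt "0 0 -0.016" --pt "0 0 -0.016" --pt "0 0 -0.016" --pt "0 0 -0.016" --pt "0 0 0" --pt "0 0 0" --pt "0 0 0" --pt "0 0 0" --pt "0 0 0" --pt "0 0 0" --pt "0 0 0" --pt "0 0 0" --pt "0 0 0" --pt "0 0 0" --twist '[0,0,0,0,0,0,0,0,0,0,0,0,0,0,0]' --hand '[-0.5,-0.5,-0.5,-0.5,-0.5,-0.5,0,0.2,0.4,1,1,1,1,1,1]'

```text
clock: 6.18
tcp_pos: [0.6121, -0.1515, 0.1593]
tool_rot: [-3.139, 0.004, 2.942]
contact_force: [-4.5, -4.7, 7.5]
finger_gap: 0.0233
grip_force: 61.6
```

servo_tool --pt "0 0 0" --pt "0 0 0" --pt "0 0 0" --pt "0 0 0.02" --pt "0 0 0.03" --pt "0 0 0.02" --pt "-0.015 0.002 0.01" --pt "-0.02 0.003 0.01" --pt "-0.02 0.003 0" --pt "-0.02 0.003 0" --pt "-0.015 0.003 0" --pt "0 0 0" --pt "0 0 0" --twist '[0,0,0,0,0,0,0,0,0,0,0,0,0]' --hand '[-0.5,-0.5,-0.5,-0.5,-0.5,-0.5,-0.5,-0.5,-0.5,-0.5,-0.5,-0.5,-0.5]'

```text
clock: 7.27
tcp_pos: [0.5217, -0.1362, 0.247]
tool_rot: [-3.141, 0.001, 2.942]
contact_force: [0.0, -0.4, -0.4]
finger_gap: 0.064
grip_force: 0.0
```

```bash
python3 - <<'E'
from h import *
i=vision.camera_info('wrist'); s=robot.state();print(s['tcp_pos'],s['finger_gap'],s['joint_pos'].round(3))
im=vision.camera('wrist')[:,:,::-1]
for P in ((.534,-.142,.167),(.542,-.148,.167)): print((proj('wrist',P,i)-[180,180])*2.8)
cv2.imwrite('pics/w5.png',cv2.resize(im[180:390,180:460],(784,588),interpolation=cv2.INTER_CUBIC))
E
```

```text
[ 0.52171887 -0.13620047  0.24702111] 0.0640300066721526 [-0.473  0.34   1.448  0.     1.352 -1.844]
[377.95980397 136.43170217]
[361.94831406 167.97948664]
```

View pics/w5.png

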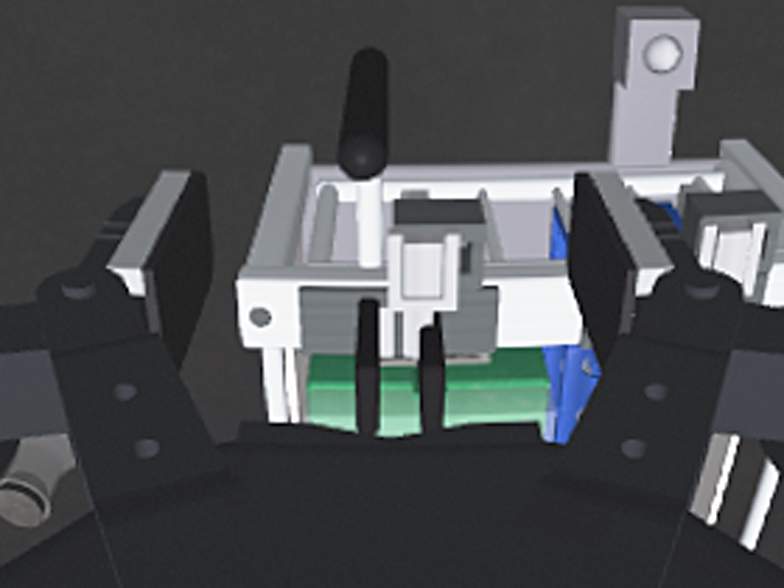

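```bash
python3 - <<'E'
from h import *
f=lambda u,v,z: plane('wrist',(180+u/2.8-.3,180+v/2.8-.3),z)
h=f(363,156,.167); x=np.array([.98,-.2,0]);y=np.array([.2,.98,0])
C=h+.07*x+.07*y; H=C+.095*y; S=np.array([.6306,-.0585,.18])
print('handle',h,'C',C,'hinge',H)
rel=lambda P:((P-C)@x,(P-C)@y)
print('safety',rel(S),'main',rel(S-.095*y))
for u,v in((390,230),(485,226)): print('box front',rel(f(u,v,.159)))
p=np.array([-.07,-.165])
for g in np.arange(0,1.56,.1):
    a=-g-.2;c,s=np.cos(a),np.sin(a);print(round(g,2),(H[:2]+[c*p[0]-s*p[1],s*p[0]+c*p[1]]).round(4))
E
```

```text
handle [ 0.53865141 -0.14727777  0.167     ] C [ 0.62125141 -0.09267777  0.167     ] hinge [6.40251407e-01 4.22233511e-04 1.67000000e-01]
safety (np.float64(0.00232606766971414), np.float64(0.0353639297244309)) main (np.float64(0.0023260676697141277), np.float64(-0.05967407027556911))
box front (np.float64(-0.043818947152687006), np.float64(-0.06288513297123767))
box front (np.float64(-0.0449288528173686), np.float64(-0.03591258148129915))
0.0 [ 0.5389 -0.1474]
0.1 [ 0.5246 -0.1365]
0.2 [ 0.5115 -0.1243]
0.3 [ 0.4997 -0.1108]
0.4 [ 0.4893 -0.0962]
0.5 [ 0.4804 -0.0807]
0.6 [ 0.4731 -0.0643]
0.7 [ 0.4675 -0.0473]
0.8 [ 0.4636 -0.0298]
0.9 [ 0.4615 -0.012 ]
1.0 [0.4611 0.0059]
1.1 [0.4625 0.0237]
1.2 [0.4658 0.0414]
1.3 [0.4707 0.0586]
1.4 [0.4774 0.0752]
1.5 [0.4856 0.0911]
```

The handle is at (0.5387,-0.1473), with its top at crop (363,156). The box front is 45 mm out, which leaves 14 mm of clearance. The paddles look squeezed. I'll grasp the handle.

servo_tool --pt "0.008 -0.006 0" --pt "0.007 -0.005 -0.01" --pt "0 0 -0.025" --pt "0 0 -0.025" --pt "0 0 -0.025" --pt "0 0 -0.025" --pt "0 0 0" --pt "0 0 0" --pt "0 0 0" --pt "0 0 0" --pt "0 0 0" --pt "0 0 0" --pt "0 0 0" --pt "0 0 0" --pt "0 0 0" --twist '[0,0,0,0,0,0,0,0,0,0,0,0,0,0,0]' --hand '[-0.5,-0.5,-0.5,-0.5,-0.5,-0.5,-0.5,-0.2,0.2,0.5,1,1,1,1,1]'

```text
clock: 8.57
tcp_pos: [0.5374, -0.1472, 0.1377]
tool_rot: [3.142, 0.003, 2.942]
contact_force: [1.9, 3.1, 6.4]
finger_gap: 0.0122
grip_force: 58.4
```

servo_tool --pt "-0.0071 0.0054 0" --pt "-0.0071 0.0054 0" --pt "-0.0066 0.0061 0" --pt "-0.0066 0.0061 0" --pt "-0.0059 0.0067 0" --pt "-0.0059 0.0067 0" --pt "-0.0052 0.0073 0" --pt "-0.0052 0.0073 0" --pt "-0.0045 0.0078 0" --pt "-0.0045 0.0078 0" --pt "0 0 0" --pt "0 0 0" --twist '[-0.05,-0.05,-0.05,-0.05,-0.05,-0.05,-0.05,-0.05,-0.05,-0.05,0,0]' --hand '[1,1,1,1,1,1,1,1,1,1,1,1]'

```text
clock: 9.57
tcp_pos: [0.4802, -0.0801, 0.1377]
tool_rot: [3.137, 0.006, 2.442]
contact_force: [13.5, 6.5, -0.1]
finger_gap: 0.0116
grip_force: 58.8
```

The gate is swinging with the hand. The 15 N is radial, so I'll correct inward and continue.

servo_tool --pt "-0.0022 0.0088 0" --pt "-0.0022 0.0088 0" --pt "-0.0028 0.0085 0" --pt "-0.0028 0.0085 0" --pt "-0.0019 0.0087 0" --pt "-0.0019 0.0087 0" --pt "-0.001 0.0089 0" --pt "-0.001 0.0089 0" --pt "0 0 0" --twist '[-0.05,-0.05,-0.05,-0.05,-0.05,-0.05,-0.05,-0.05,0]' --hand '[1,1,1,1,1,1,1,1,1]'

```text
clock: 10.32
tcp_pos: [0.4618, -0.0103, 0.1377]
tool_rot: [-3.141, 0.001, 2.041]
contact_force: [-8.1, -2.6, 13.4]
finger_gap: 0.0131
grip_force: 60.3
```

servo_tool --pt "-0.0008 0.009 0" --pt "-0.0007 0.009 0" --pt "0.0007 0.0089 0" --pt "0.0007 0.0089 0" --pt "0.0016 0.0088 0" --pt "0.0016 0.0088 0" --pt "0.0025 0.0086 0" --pt "0.0025 0.0086 0" --pt "0 0 0" --pt "0 0 0" --twist '[-0.05,-0.05,-0.05,-0.05,-0.05,-0.05,-0.05,-0.05,0,0]' --hand '[1,1,1,1,1,1,1,1,1,1]'

```text
clock: 11.15
tcp_pos: [0.4714, 0.0596, 0.1377]
tool_rot: [3.138, 0.002, 1.643]
contact_force: [1.9, -0.8, 7.9]
finger_gap: 0.0127
grip_force: 59.9
```

servo_tool --pt "0.0033 0.0083 0" --pt "0.0033 0.0083 0" --pt "0.0041 0.008 0" --pt "0.0041 0.008 0" --pt "0.0046 0.0077 0" --pt "0 0 0" --pt "0 0 0" --pt "0 0 0" --twist '[-0.05,-0.05,-0.05,-0.05,-0.05,0,0,0]' --hand '[1,1,1,1,1,1,1,1]'

```text
clock: 11.82
tcp_pos: [0.4909, 0.0994, 0.1377]
tool_rot: [3.137, 0.001, 1.393]
contact_force: [2.6, -3.2, 7.2]
finger_gap: 0.0124
grip_force: 59.9
```

```bash
python3 - <<'E'
from h import *
im=vision.camera('wrist')[:,:,::-1];t=vision.camera('scene')[:,:,::-1]
o=np.zeros((560,800,3),np.uint8)
o[:,:480]=cv2.resize(im[180:390,230:410],(480,560),interpolation=cv2.INTER_CUBIC)
o[:320,480:]=cv2.resize(t[120:260,200:340],(320,320),interpolation=cv2.INTER_CUBIC)
cv2.imwrite('pics/w6.png',o);s=robot.state();print(s['tcp_pos'],s['contact_force'],s['joint_pos'],s['finger_gap'])
h=s['tcp_pos'][:2]-[.64025,.0004];a=np.arctan2(h[1],h[0]);print('gate',np.arctan2(-.165,-.07)-.2-a+2*np.pi*(a>0),np.hypot(*h))
E
```

```text
[0.49085995 0.09927713 0.13771709] [ 1.62466376 -2.77629701  6.63642927] [-3.42366401e-02  3.69733585e-01  1.71240032e+00 -1.31225345e-03
  1.05537232e+00  1.44053266e-01] 0.012292562453006218
gate 1.5542435789189364 0.1791481913786594
```

View pics/w6.png

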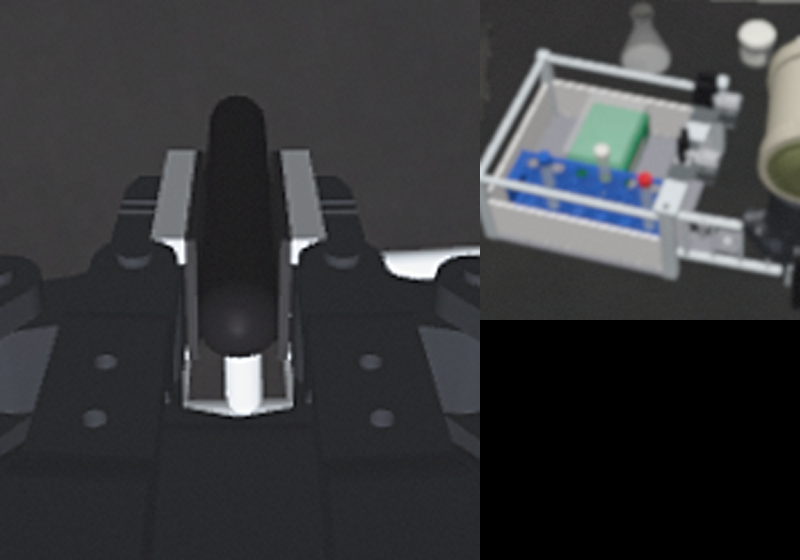

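The handle (crop about (240,300)) is held squarely between the pads. The gate stands straight out from the carrier at about 1.55 rad, and the forces are small.

```bash
python3 -c "
from bench import robot
print(robot.finish_job())"
```

```text
the job is handed in; nothing more can be done
None
```

I squeezed the safety catch, then the main catch, and swung the gate open to about 1.55 rad; I handed the job in with the gripper still holding the handle, at about 12 s of the 45 s allowed, and no verdict came back.

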